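# Loosen a knurled terminal nut two full turns

## Robot

A 6-joint arm with a two-finger parallel gripper is mounted at the origin on the work surface. World frame = base frame: x ahead of the robot, y to its left, z up, the work surface at z = 0. Lengths are in mm, angles in rad, forces in N, time in s.
With the tool pointing down it reaches from about 350 to 775 mm from the base axis. Payload 7.3 kg.
Tool frame: the origin (TCP) lies on the centre line of the jaws, within the pads' length; the fingertips stand 8 mm ahead of it and the grasp point (between the pads) lies 11 mm behind it (r.tips_ahead is the distance from the TCP to the fingertips, in mm); z points along the fingers, y is the line along which they close (so a half turn about z gives the same grasp; the last joint's range is limited). The gripper opens to 92 mm and grips with 3 to 60 N. Pads are 19 mm wide; open, the fingers measure 130 mm over their backs; the gripper's body (75 mm by 190 mm) begins 47 mm behind the grasp point.
Start: joints at [0.957, 0.342, 1.524, -0, 1.275, -0.146], TCP at [236.725, 468.623, 208.941] pointing down, gripper open.
Joint ranges: [-2.53, 2.53], [-0.77, 2.02], [0.04, 2.7], [-1, 4.14], [0.28, 2.66], [-3.11, 3.11]. Speed limits (rad/s): [2.57, 2.57, 3.14, 3.14, 3.14, 3.14].

## Interface

Orientations are given as a 3x3 rotation matrix whose columns are the frame's x, y, z axes.
In Python, from bench import sensors, optics, order, outline_of, r gives the robot as it stands.
- The arm moves only by the shell command python3 -m handwheel 'ROWS' [FORCE]. ROWS is JSON, one flat list of numbers, 7 for each row, row after row: the shift along the tool's x, y, z as a fraction of full scale, then the turn, a rotation vector about the tool's x, y, z as a fraction of full scale, then the gripper command: -1 is fully open, 1 is shut, values between are in proportion. In form: [dx, dy, dz, rx, ry, rz, fingers, dx, dy, dz, rx, ry, rz, fingers, ...]. A call has 1 to 5 rows; each row shifts and turns the commanded pose from where the row before left it, along the tool's axes as they then stand; what a row does not reach is not made up. Full scale, the value 1, is 3 cm for a shift and 0.1 rad for a turn. A row lasts 1/10 s, in which the tool goes at most 50 mm and 8.59 degrees, less where a joint would pass 70% of its speed; a pose out of reach is approached as far as the arm can. A call with a number of a shift or a turn outside -1 to 1 is refused whole. A call with a gripper value outside its range is refused whole. The fingers move at their own pace and stop on an object; FORCE is the grip in N (left out, the last holds). Time passes only in rows, so rows that do not move let the fingers close. It gives the time, the measured TCP pose, the force, the opening and the grip force at its end, in the units of the state.
- sensors.observe(): the state, without advancing time (a new reading comes with each control period).
- optics.snapshot(name): name is "scene" or "top" or "wrist"; returns (picture, depth): 420x560x3 uint8, blue, green, red; 420x560 float32, mm along the optical axis (not along the pixel's ray), 0 where there is no reading.
- optics.get_calibration(name): a dict with "fx", "fy", "cx", "cy" (pixels), "xyz" and "attitude" of the camera in the world. Camera axes: x right, y down, z forward; pixel columns grow to the right and rows downward; lengths in mm; the calibration is good to about 2 mm. A picture is of the moment at which its call begins: read the wrist's pose just before it. get_calibration takes no time and is no camera call; for the wrist camera it gives the pose at the moment of the call.
- order.job_done(): hands the job in; it is judged then, once.
Trained networks look in the newest picture that a camera, given by its name, has taken for a name from the list of things; names that differ only in an ending like _2 or _b are one class to them, and where a whole thing is asked for, a point or a joint stands for the part that bears it (a point fixed in the world has none). Each returns a list of dicts, best first, with "confidence" (0 to 1); they miss things now and then, are a little off and sometimes report something else, mostly with a low value. They report only what shows in the picture. A call takes as long as a camera call.
- outline_of(camera, target): "mask" (420x560 bool, what is visible of it) and "rect" ([left, top, right, bottom] in pixels, round what is visible of it).
The state is a dict: "t": time; "joint_pos": joint angles; "qvel": joint speeds; "tau": joint torques, N m; "position": TCP position; "tcp_rot": TCP orientation; "contact_force": force on the tool from outside, world axes, zero at the start; "ft_torque": the same for the moment, N m; "gripper_width": opening from 0.0 (shut) to 1.0 (fully open); "grasp_force": force on a finger pad.
Only numpy, scipy, OpenCV 4.12 (cv2) and the standard library are available. Lean on these libraries where they do the work, as an engineer would, in place of code of your own. Each camera call takes 0.05 s, during which the arm holds its last target. There are 200 camera calls.

## Task

With a fingertip, roll the knurled terminal nut with the red top round to loosen it by two full turns (anticlockwise seen from above), without taking it between the fingers. Stop at two turns and move clear, leaving the blue nut tight and the weight, screwdriver and pot where they are.

Things in the scene. Friction and masses are not known exactly. Their poses are not given: they have to be found in the camera images.
- shunt: Fixed blue instrument case on the bench, 200 (x) by 300 (y) by 100 mm high; origin at the centre of its underside, z up. Its flat top is 100 mm above the bench. The two terminals stand on it, one 75 mm to either side of its centre line along its y, either way round.
- red_nut (a joint): Turn of the red-topped nut in rad: 0 = tight (start; hard stop), grows as it is loosened (anticlockwise from above); 12.57 = two full turns; end stop 18.85. It stays where it is left; turning takes about 0.05 N m (2 N at the rim, a little more when turned fast). The nut climbs 2 mm per turn.
- red_nut_top (a point): Centre of the top face of the red-topped nut, on its vertical axis, 39 mm above the case top when tight; turns with the nut. The nut is a brass cylinder 24 mm high, 56 mm across, its rim having 20 upright round ridges 2.5 mm proud; a red disc, 38 mm across, covers its top, and a white 6 mm dot near the edge of the top turns with it.
- red_terminal: Fixed part of the red terminal, origin at the centre of its underside, on the case top: a red plastic base 68 mm across, 6 mm high at its rim and rising to 12 mm near the axis, and an upright steel stud 12 mm across through the nut, ending 70 mm above the case top.
- blue_nut (a joint): Turn of the blue-topped nut in rad, like the red one; 0 = tight, to stay tight.
- blue_nut_top (a point): Centre of the top face of the blue-topped nut; same make and sizes as the red one, blue disc and base.
- weight: Loose steel check weight standing on the case behind and between the two terminals, 32 mm across, 36 mm high; origin at the centre of its underside.
- screwdriver: Loose screwdriver lying on the bench in front of the case (robot side); origin under its middle.
- pot: Loose open yellow plastic pot on the bench beside the case, 70 mm across, 70 mm high; origin at the centre of its underside.

How it is judged (in metres and radians):
On the way:
1. the red-topped nut has been loosened by one full turn (value of joint red_nut above 6.28 rad), for 0.02 s.
At the end, for the whole second after the job is handed in: The red-topped nut rests two full turns from tight, give or take 40 degrees (11.87 to 13.27 rad); the blue nut is within 0.2 rad of tight; weight, screwdriver and pot are within 20 mm of where they stood (value of joint red_nut between 11.87 and 13.27 rad and velocity of joint red_nut between -0.1 and 0.1 rad/s and value of joint blue_nut below 0.2 rad and distance of each of weight, screwdriver, pot from where it was at the start of the episode below 0.02 m); the robot touches nothing.
It fails at once if the red-topped nut is taken between the fingers (the grasp point comes within 17 mm of the centre of its top) (distance between the grasp point and red_nut_top below 0.017 m).
It fails at once if the blue nut is turned by more than 0.2 rad (value of joint blue_nut above 0.2 rad).
It fails at once if the weight is moved by more than 20 mm or lifted (distance of weight from where it was at the start of the episode above 0.02 m).
It fails at once if the screwdriver is moved by more than 20 mm or lifted (distance of screwdriver from where it was at the start of the episode above 0.02 m).
It fails at once if the pot is moved by more than 20 mm or lifted (distance of pot from where it was at the start of the episode above 0.02 m).
It also fails if it takes over 61 s, if anything falls off the work surface, if the arm or the gripper's body presses on something with over 40 N, if the wrist force passes 120 N, or if a joint passes its speed limit or range.

## Working session

There is one attempt and no reset: what is moved stays moved. The work goes in short steps, Python scripts to look and compute and a shell command to move; the robot and the scene stay as the last step left them, time stands still between calls to the robot, and variables do not carry over. Pictures are saved under pics/ and viewed, at most 10 in all, crops included, and the job is handed in when it is done.

```bash
ls; mkdir -p pics
cat > h.py <<'E'
import numpy as np, cv2
from bench import sensors, optics, order, outline_of, r
def pts(cam,depth,mask):
    c=optics.get_calibration(cam); v,u=np.nonzero(mask&(depth>0)); d=depth[v,u]
    p=np.c_[(u-c["cx"])/c["fx"]*d,(v-c["cy"])/c["fy"]*d,d]
    return p@np.array(c["attitude"]).T+np.array(c["xyz"])
E
python3 - <<'E'
from h import *
s=sensors.observe(); print(s["t"],s["position"],np.round(s["tcp_rot"],3).tolist(),s["gripper_width"],r.tips_ahead)
ims=[]
for cam in ["top","scene"]:
    p,d=optics.snapshot(cam); ims.append(p)
    for n in ["shunt","red_nut","blue_nut","weight","screwdriver","pot","red_terminal"]:
        for o in outline_of(cam,n)[:2]:
            q=pts(cam,d,o["mask"])
            if len(q): 
                print(cam,n,round(o["confidence"],2),o["rect"],np.round(np.median(q,0)),np.round(np.percentile(q,2,axis=0)),np.round(np.percentile(q,98,axis=0)))
cv2.imwrite("pics/a.png",ims[0]);cv2.imwrite("pics/b.png",ims[1])
E
```

```text
pics
0.0 [236.44695858 468.25252172 208.23815974] [[-0.893, 0.451, -0.001], [0.451, 0.893, -0.001], [0.0, -0.002, -1.0]] 1.0002381030381136 8.0
top shunt 0.94 [173.0, 120.5, 352.4, 251.1] [548.  10. 100.] [ 459. -135.   77.] [657. 152. 103.]
top red_nut 0.97 [199.2, 157.9, 238.7, 196.9] [560.  81. 140.] [538.  58. 119.] [587. 108. 143.]
top red_nut 0.23 [292.6, 162.1, 329.8, 197.8] [556. -65. 139.] [535. -91. 111.] [582. -41. 143.]
top blue_nut 0.7 [201.7, 159.6, 234.7, 193.5] [560.  82. 140.] [539.  60. 127.] [585. 107. 144.]
top blue_nut 0.57 [296.4, 160.1, 325.2, 197.8] [556. -65. 139.] [535. -91. 107.] [586. -42. 145.]
top weight 0.66 [259.1, 123.4, 280.6, 142.2] [636.  -1. 124.] [624. -15. 104.] [652.  13. 137.]
top screwdriver 0.78 [208.3, 264.0, 317.2, 278.6] [409. -26.  22.] [398. -82.  13.] [422. 104.  28.]
top screwdriver 0.36 [202.0, 159.0, 240.3, 195.1] [562.  81. 139.] [538.  58. 107.] [589. 108. 144.]
top pot 0.69 [380.4, 148.7, 421.8, 188.6] [ 600. -240.   31.] [ 563. -264.    0.] [ 625. -201.   71.]
top red_terminal 0.96 [200.2, 160.1, 241.0, 197.0] [558.  80. 138.] [533.  53. 104.] [588. 112. 170.]
scene shunt 0.58 [211.9, 133.4, 395.6, 319.6] [582. -33.  98.] [ 467. -145.   29.] [663. 146. 100.]
scene red_nut 0.72 [314.2, 154.0, 347.8, 186.6] [570.  71. 137.] [541.  54. 115.] [590. 104. 141.]
scene blue_nut 0.88 [270.5, 212.3, 301.9, 242.8] [566. -77. 138.] [537. -96. 117.] [587. -47. 141.]
scene weight 0.67 [274.2, 211.2, 301.7, 246.6] [566. -76. 138.] [538. -95. 109.] [587. -46. 141.]
scene weight 0.61 [337.5, 213.5, 357.6, 238.4] [643. -11. 122.] [627. -19.  98.] [656.   6. 135.]
scene screwdriver 0.7 [209.1, 161.1, 269.6, 231.5] [413. -38.  21.] [398. -87.   6.] [422.  38.  26.]
scene pot 0.95 [229.0, 316.6, 270.2, 364.9] [ 588. -230.   29.] [ 565. -267.    2.] [ 627. -205.   70.]
scene red_terminal 0.95 [312.3, 149.3, 347.4, 191.2] [569.  69. 135.] [537.  49. 101.] [595. 101. 167.]
```

View pics/a.png

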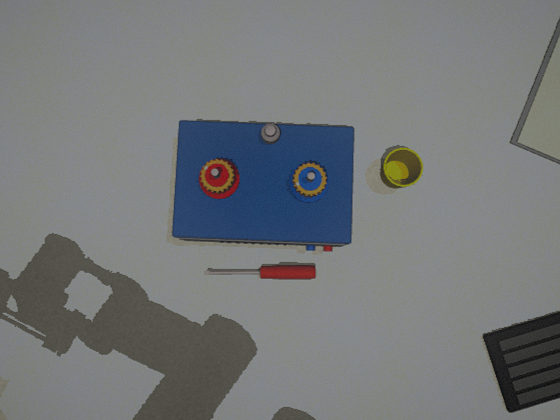

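View pics/b.png

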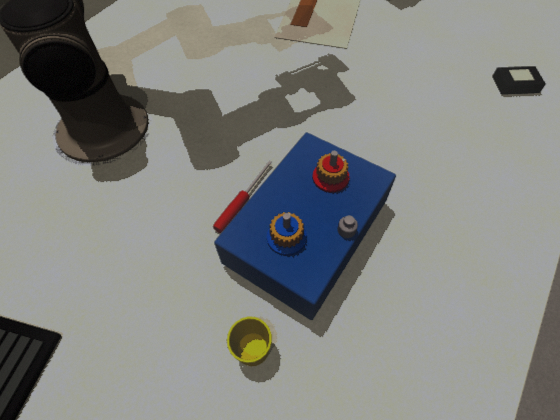

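Red nut is at about (562, 83), top z≈139. The top view shows it at pixel (219,177) and the blue nut at (310,180). The plan is to shut the gripper, square the tool to the world axes, and roll the fingertip block anticlockwise round the rim.

```bash
python3 -m handwheel '[0,0,0,0,0,-0.94,1, 0,0,0,0,0,-0.94,1, 0,0,0,0,0,-0.94,1, 0,0,0,0,0,-0.94,1, 0,0,0,0,0,-0.94,1]' 20
python3 - <<'E'
from h import *
s=sensors.observe(); print(s["t"],s["position"],np.round(s["tcp_rot"],3).tolist(),s["gripper_width"])
def fit(cam):
    p,d=optics.snapshot(cam)
    for n in ["red_nut"]:
        o=outline_of(cam,n)[0]; q=pts(cam,d,o["mask"])
        t=q[(q[:,2]>136.5)&(q[:,2]<141.5)]
        c,rad=cv2.minEnclosingCircle(t[:,:2].astype(np.float32)); print(cam,c,rad,np.median(t,0),len(t))
        rr=np.hypot(*(q[:,:2]-c).T); print(np.percentile(q[:,2],[5,50,95]), np.median(q[q[:,2]>150],0), (q[:,2]>150).sum())
        cv2.imwrite(f"pics/n_{cam}.png",p)
fit("top");fit("scene")
E
```

```text
t: 1.3
position: [236.7, 468.6, 209.0]
tcp_rot: [[-1.0, -0.006, 0.0], [-0.006, 1.0, 0.0], [-0.0, 0.0, -1.0]]
contact_force: [-0.2, 0.1, -0.5]
gripper_width: 0.615
grasp_force: 0.0
1.3 [236.72604033 468.62710209 208.97073783] [[-1.0, -0.006, 0.0], [-0.006, 1.0, 0.0], [-0.0, 0.0, -1.0]] 0.6154695896505108
top (563.4124145507812, 83.3493423461914) 27.62979507446289 [561.74896362  82.51945192 139.38477615] 592
[121.41421436 139.39481938 142.67197905] [566.21861488  79.25965362 169.25657569] 4
scene (564.852783203125, 80.11266326904297) 26.755870819091797 [568.58165036  75.93849583 138.60117413] 404
[118.15454116 137.14304987 140.51847235] [nan nan nan] 0
  return _methods._mean(a, axis=axis, dtype=dtype,
  ret = um.true_divide(
```

```bash
python3 -m handwheel '[-0.95,-0.9,0,0,0,0,1, -0.95,-0.9,0,0,0,0,1, -0.95,-0.9,0,0,0,0,1, -0.95,-0.9,0,0,0,0,1, -0.95,-0.9,0,0,0,0,1]'
python3 -m handwheel '[-0.95,-0.9,0,0,0,0,1, -0.95,-0.9,0,0,0,0,1, -0.95,-0.9,0,0,0,0,1, -0.95,-0.9,0,0,0,0,1, -0.95,-0.9,0,0,0,0,1]'
```

```text
t: 2.0
position: [380.5, 332.8, 209.1]
tcp_rot: [[-1.0, -0.0, 0.0], [-0.0, 1.0, 0.0], [-0.0, 0.0, -1.0]]
contact_force: [0.7, -0.2, -0.0]
gripper_width: 0.022
grasp_force: 0.0
t: 2.5
position: [523.4, 198.0, 209.0]
tcp_rot: [[-1.0, 0.0, 0.0], [0.0, 1.0, 0.0], [-0.0, 0.0, -1.0]]
contact_force: [0.1, 0.7, 0.0]
gripper_width: 0.007
grasp_force: 0.0
```

Run:
```python
from h import *
p,d=optics.snapshot("wrist"); cv2.imwrite("pics/w1.png",p)
print(sensors.observe()["gripper_width"], sensors.observe()["position"])
for n in ["red_nut","red_terminal"]:
  for o in outline_of("wrist",n)[:1]:
    q=pts("wrist",d,o["mask"]); print(o["confidence"],np.percentile(q,[2,50,98],axis=0).round(1).tolist())
    t=q[(q[:,2]>136)&(q[:,2]<142)]
    if len(t): print(cv2.minEnclosingCircle(t[:,:2].astype(np.float32)),len(t))
```

```text
0.004954528222683275 [527.53076522 193.78596941 208.70699452]
0.66 [[537.3, 54.9, 115.6], [555.0, 85.3, 138.8], [585.1, 106.7, 143.4]]
((563.0064697265625, 79.1500473022461), 28.09641456604004) 2532
0.81 [[531.0, 57.6, 101.9], [552.4, 86.8, 138.0], [581.9, 112.4, 169.3]]
((561.26123046875, 80.93399810791016), 28.09662628173828) 2533
```

View pics/w1.png

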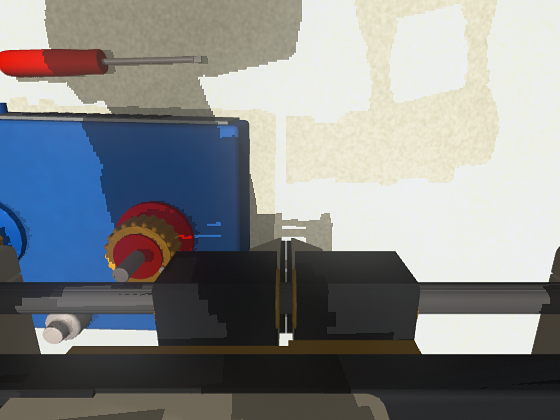

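Run:
```python
from h import *
p,d=optics.snapshot("wrist"); s=sensors.observe(); P=s["position"]
print(P, optics.get_calibration("wrist")["xyz"])
m=np.zeros(d.shape,bool); m[200:350,150:430]=1
q=pts("wrist",d,m)-P
for z0 in range(-12,100,8):
    t=q[(q[:,2]>=z0)&(q[:,2]<z0+8)]
    if len(t): print(z0,len(t),np.percentile(t[:,:2],[1,99],axis=0).round(1).tolist())
```

```text
[522.49625656 198.67567769 208.56985521] [445.6128575  198.43908971 384.35683322]
12 38 [[-12.4, -5.3], [-10.1, 4.7]]
20 285 [[-12.3, -12.5], [-10.0, 12.1]]
28 368 [[-12.4, -16.2], [-9.5, 15.6]]
36 174 [[-12.3, -4.0], [-0.2, 3.4]]
44 134 [[-12.3, -3.9], [-9.7, 3.2]]
52 78 [[-10.9, -2.5], [-9.9, 1.9]]
60 216 [[0.1, -2.9], [9.3, 2.1]]
76 30 [[-3.6, -2.9], [2.0, 2.2]]
84 1253 [[-37.5, -30.1], [-9.8, 29.4]]
92 3560 [[-37.6, -30.5], [-24.8, 35.8]]
```

```bash
python3 -m handwheel '[-0.6,-0.8,0,0,0,0,1, -0.6,-0.8,0,0,0,0,1, -0.6,-0.8,0,0,0,0,1, 0,0,0.9,0,0,0,1, 0,0,0.9,0,0,0,1]'
python3 -m handwheel '[0,0,0.5,0,0,0,1, 0,0,0.43,0,0,0,1, 0,0,0,0,0,0,1]'
python3 - <<'E'
from h import *
p,d=optics.snapshot("wrist"); cv2.imwrite("pics/w2.png",p)
print(sensors.observe()["position"])
E
```

```text
t: 3.2
position: [576.6, 128.0, 155.0]
tcp_rot: [[-1.0, -0.001, 0.002], [-0.001, 1.0, 0.001], [-0.002, 0.001, -1.0]]
contact_force: [-1.3, 0.5, 0.0]
gripper_width: 0.004
grasp_force: 0.0
t: 3.5
position: [575.0, 128.3, 125.5]
tcp_rot: [[-1.0, -0.003, -0.003], [-0.003, 1.0, -0.0], [0.003, -0.0, -1.0]]
contact_force: [-0.2, -0.6, 0.0]
gripper_width: 0.006
grasp_force: 0.0
[575.88999969 128.16019077 126.81666039]
```

View pics/w2.png

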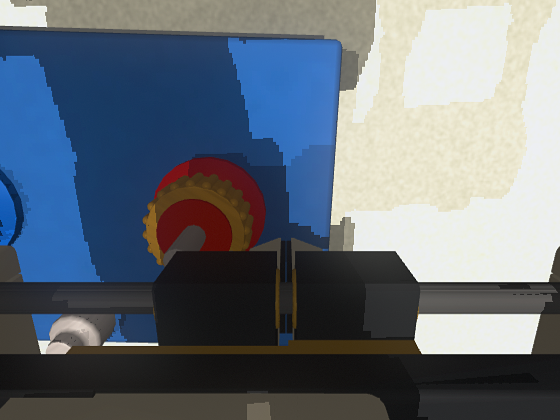

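Wrist view shows the nut rim ahead at pixel (205,225), and the finger at (285,245) is clear to its +y side. Next I feel for the rim.

```bash
python3 -m handwheel '[0.4,-0.2,0,0,0,0,1, 0,-0.1,0,0,0,0,1, 0,0,0,0,0,0,1]'
python3 -m handwheel '[0,-0.1,0,0,0,0,1,0,0,0,0,0,0,1]'
python3 -m handwheel '[0,-0.05,0,0,0,0,1,0,0,0,0,0,0,1]'
```

```text
t: 3.85
position: [565.2, 118.3, 128.2]
tcp_rot: [[-1.0, -0.002, 0.002], [-0.002, 1.0, 0.0], [-0.002, 0.0, -1.0]]
contact_force: [-0.0, -0.9, 0.8]
gripper_width: 0.008
grasp_force: 0.0
t: 4.05
position: [565.0, 115.2, 127.3]
tcp_rot: [[-1.0, -0.002, 0.001], [-0.002, 1.0, 0.0], [-0.001, 0.0, -1.0]]
contact_force: [-0.4, 0.7, 0.4]
gripper_width: 0.002
grasp_force: 0.0
t: 4.25
position: [564.6, 113.7, 127.0]
tcp_rot: [[-1.0, -0.002, -0.0], [-0.002, 1.0, 0.0], [0.0, 0.0, -1.0]]
contact_force: [-0.5, -0.3, -0.3]
gripper_width: 0.004
grasp_force: 0.0
```

```bash
python3 -m handwheel '[0,-0.05,0,0,0,0,1,0,0,0,0,0,0,1]'|grep -E "posi|cont"
python3 -m handwheel '[0,-0.05,0,0,0,0,1,0,0,0,0,0,0,1]'|grep -E "posi|cont"
python3 -m handwheel '[0,-0.05,0,0,0,0,1,0,0,0,0,0,0,1]'|grep -E "posi|cont"
```

```text
position: [564.5, 112.2, 127.0]
contact_force: [0.3, 0.6, -0.0]
position: [564.5, 110.7, 127.0]
contact_force: [-0.1, -0.3, 0.3]
position: [564.5, 109.2, 127.0]
contact_force: [-0.2, -0.5, 0.4]
```

```bash
python3 -m handwheel '[0,-0.05,0,0,0,0,1,0,0,0,0,0,0,1]'|grep -E "posi|cont"
python3 -m handwheel '[0,-0.04,0,0,0,0,1,0,0,0,0,0,0,1]'|grep -E "posi|cont"
```

```text
position: [564.5, 107.7, 127.0]
contact_force: [-0.7, 0.6, 0.8]
position: [564.5, 106.5, 127.0]
contact_force: [-0.1, 0.2, 0.4]
```

Run:
```python
from h import *
P=sensors.observe()["position"];print(P)
p,d=optics.snapshot("scene"); 
c=optics.get_calibration("scene");A=np.array(c["attitude"]);
x=(np.array([563,82,139])-c["xyz"])@A; u,v=int(x[0]/x[2]*c["fx"]+c["cx"]),int(x[1]/x[2]*c["fy"]+c["cy"])
print(u,v)
a=cv2.resize(p[v-45:v+35,u-50:u+50],None,fx=6,fy=6,interpolation=cv2.INTER_CUBIC); cv2.imwrite("pics/s2.png",a)
```

```text
[564.53887664 106.51421508 127.02734376]
331 162
```

View pics/s2.png

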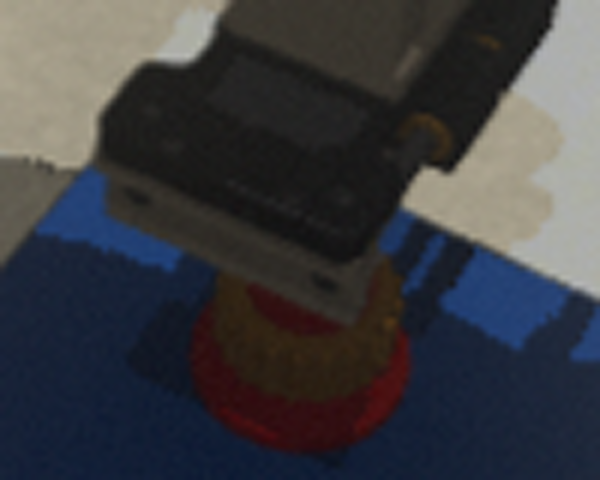

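The gripper hides the tip in this view; the nut looks undisturbed. I keep feeling forward.

```bash
for i in 1; do :; done; python3 -m handwheel '[0,-0.04,0,0,0,0,1,0,0,0,0,0,0,1]'|grep -E "posi|cont"
python3 -m handwheel '[0,-0.04,0,0,0,0,1,0,0,0,0,0,0,1]'|grep -E "posi|cont"
python3 -m handwheel '[0,-0.04,0,0,0,0,1,0,0,0,0,0,0,1]'|grep -E "posi|cont"
```

```text
position: [564.5, 105.5, 127.0]
contact_force: [0.1, 1.4, -0.4]
position: [564.5, 105.3, 127.0]
contact_force: [0.6, 4.2, 1.3]
position: [564.5, 105.2, 127.1]
contact_force: [0.8, 8.6, -0.3]
```

Contact is at TCP y≈105.4, with a stiffness of about 4 N/mm. Next is a trial roll towards -x.

```bash
python3 -m handwheel '[0.1,0,0,0,0,0,1,0.1,0,0,0,0,0,1,0.1,0,0,0,0,0,1]'|grep -E "posi|cont"
python3 -m handwheel '[0.1,0,0,0,0,0,1,0.1,0,0,0,0,0,1,0,0,0,0,0,0,1]'|grep -E "posi|cont"
python3 - <<'E'
from h import *
p,d=optics.snapshot("wrist"); o=outline_of("wrist","red_nut")
print(len(o)); cv2.imwrite("pics/w3.png",p)
p,d=optics.snapshot("top");cv2.imwrite("pics/t3.png",cv2.resize(p[130:220,170:270],None,fx=6,fy=6,interpolation=cv2.INTER_CUBIC))
E
```

```text
position: [557.8, 105.1, 127.9]
contact_force: [6.8, 8.7, 0.5]
position: [549.4, 103.3, 127.2]
contact_force: [-1.9, 1.5, 0.2]
1
```

View pics/w3.png

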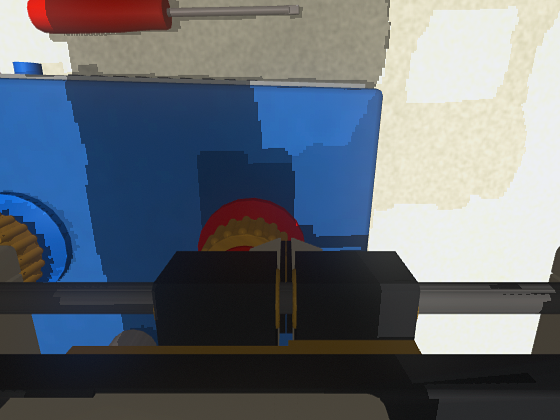

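```bash
python3 -m handwheel '[0.23,-0.07,0,0,0,0,1,0.19,-0.12,0,0,0,0,1]'|grep -E "posi|cont"
python3 -m handwheel '[0.15,-0.17,0,0,0,0,1,0.1,-0.2,0,0,0,0,1]'|grep -E "posi|cont"
python3 -m handwheel '[0.05,-0.22,0,0,0,0,1,0,0,0,0,0,0,1]'|grep -E "posi|cont"
python3 - <<'E'
from h import *
p,d=optics.snapshot("top");a=p[130:220,170:270]; b=cv2.imread("pics/a.png")[130:220,170:270]
cv2.imwrite("pics/t3.png",cv2.resize(np.hstack([b,a]),None,fx=4,fy=4,interpolation=cv2.INTER_CUBIC))
E
```

```text
position: [536.3, 96.8, 126.8]
contact_force: [0.2, -0.7, -0.0]
position: [528.9, 85.5, 127.1]
contact_force: [-0.7, -0.4, 0.8]
position: [527.9, 78.5, 127.1]
contact_force: [-0.8, 0.0, -0.9]
```

View pics/t3.png

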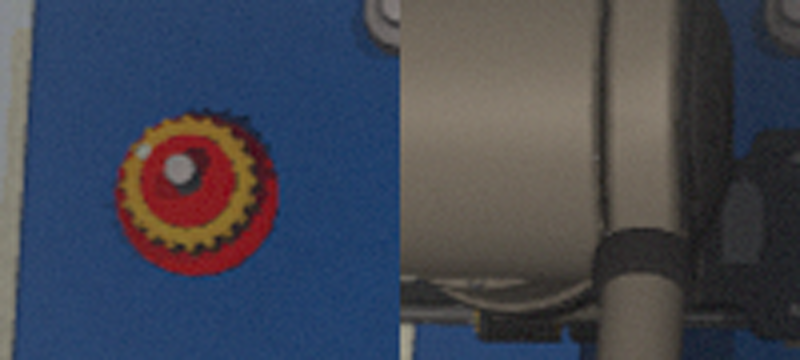

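The left half shows the start, with the white dot at crop (143,152), up-left of the nut centre, i.e. at about 55° in world. The arm now hides the nut from the top camera, and the wrap had no contact. I touch from the west.

```bash
python3 -m handwheel '[-0.07,0,0,0,0,0,1,-0.03,0,0,0,0,0,1]'|grep -E "posi|cont"
python3 -m handwheel '[-0.05,0,0,0,0,0,1,0,0,0,0,0,0,1]'|grep -E "posi|cont"
python3 -m handwheel '[-0.05,0,0,0,0,0,1,0,0,0,0,0,0,1]'|grep -E "posi|cont"
python3 - <<'E'
from h import *
c=optics.get_calibration("top");A=np.array(c["attitude"])
for u,v,z in [(216.75,175.75,139),(214.8,172.3,170)]:
    d=A@np.array([(u-c["cx"])/c["fx"],(v-c["cy"])/c["fy"],1]); print(np.array(c["xyz"])+d*(z-c["xyz"][2])/d[2])
E
```

```text
position: [531.4, 79.7, 127.0]
contact_force: [-0.5, -1.1, 0.9]
position: [532.8, 79.7, 127.0]
contact_force: [-0.8, -0.4, -0.1]
position: [534.2, 79.6, 127.0]
contact_force: [0.0, 0.8, 0.6]
[562.53585258  83.67705631 139.        ]
[562.81291791  83.24343295 170.        ]
```

```bash
python3 -m handwheel '[-0.04,0,0,0,0,0,1,0,0,0,0,0,0,1]'|grep -E "posi|cont"
python3 -m handwheel '[-0.04,0,0,0,0,0,1,0,0,0,0,0,0,1]'|grep -E "posi|cont"
python3 -m handwheel '[-0.04,0,0,0,0,0,1,0,0,0,0,0,0,1]'|grep -E "posi|cont"
python3 - <<'E'
from h import *
p,d=optics.snapshot("scene"); cv2.imwrite("pics/s4.png",cv2.resize(p[100:220,260:400],None,fx=5,fy=5,interpolation=cv2.INTER_CUBIC))
E
```

```text
position: [535.3, 79.6, 127.0]
contact_force: [-0.6, -0.3, -0.4]
position: [536.5, 79.6, 127.1]
contact_force: [0.1, 0.9, -0.4]
position: [537.7, 79.6, 127.1]
contact_force: [-0.0, 0.1, -0.5]
```

View pics/s4.png

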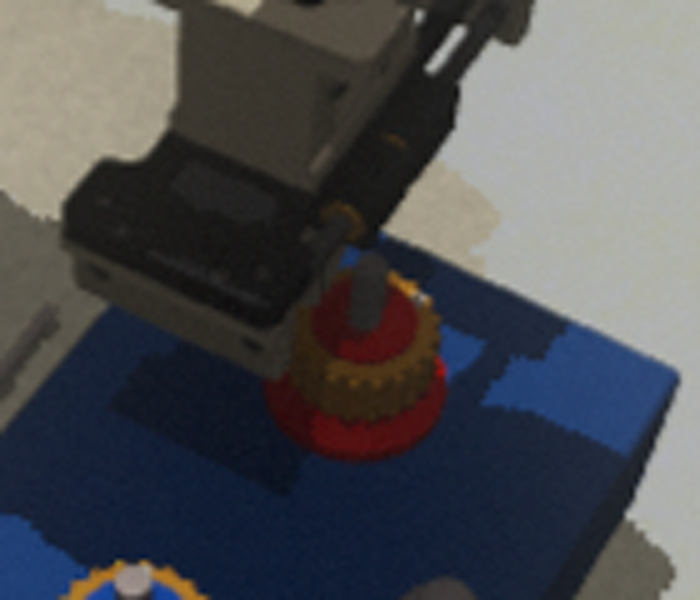

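Here the nut is visible, with the dot at crop (420,297), i.e. pixel (344,159). I keep closing in and work out the dot angle.

```bash
cat >> h.py <<'E'
def unproj(cam,u,v,z):
    c=optics.get_calibration(cam);A=np.array(c["attitude"])
    d=A@np.array([(u-c["cx"])/c["fx"],(v-c["cy"])/c["fy"],1]); return (np.array(c["xyz"])+d*(z-c["xyz"][2])/d[2])[:2]
def proj(cam,P):
    c=optics.get_calibration(cam); x=(np.array(P)-c["xyz"])@np.array(c["attitude"])
    return x[0]/x[2]*c["fx"]+c["cx"],x[1]/x[2]*c["fy"]+c["cy"]
E
python3 - <<'E'
from h import *
dot=unproj("scene",344,159.4,139)
for nm,(u,v) in dict(dot=(344,159.4),studtip=(260+371/5,100+262/5)).items(): print(nm,unproj("scene",u,v,139),unproj("scene",u,v,170))
b=cv2.imread("pics/b.png"); 
sub=b[140:200,300:360].astype(int); m=(sub.min(2)>120); ys,xs=np.nonzero(m); print([(x+300,y+140,*b[y+140,x+300]) for x,y in zip(xs,ys)][:20])
n=b[150:190,310:352]; g=((n[...,2]>1.6*n[...,0])).sum(); print(proj("scene",[562.6,83.5,139]),proj("scene",[562.6,83.5,170]))
E
python3 -m handwheel '[-0.04,0,0,0,0,0,1,0,0,0,0,0,0,1]'|grep -E "posi|cont"
python3 -m handwheel '[-0.04,0,0,0,0,0,1,0,0,0,0,0,0,1]'|grep -E "posi|cont"
```

```text
dot [578.05591175 100.16053643] [586.40413851  75.5573256 ]
studtip [555.57531018 105.41641833] [565.21108745  80.51218293]
[(np.int64(325), np.int64(140), np.uint8(143), np.uint8(148), np.uint8(143)), (np.int64(326), np.int64(140), np.uint8(151), np.uint8(158), np.uint8(155)), (np.int64(327), np.int64(140), np.uint8(153), np.uint8(158), np.uint8(156)), (np.int64(328), np.int64(140), np.uint8(152), np.uint8(158), np.uint8(156)), (np.int64(329), np.int64(140), np.uint8(152), np.uint8(159), np.uint8(156)), (np.int64(330), np.int64(140), np.uint8(152), np.uint8(156), np.uint8(155)), (np.int64(331), np.int64(140), np.uint8(153), np.uint8(158), np.uint8(156)), (np.int64(332), np.int64(140), np.uint8(154), np.uint8(157), np.uint8(156)), (np.int64(333), np.int64(140), np.uint8(155), np.uint8(158), np.uint8(157)), (np.int64(334), np.int64(140), np.uint8(156), np.uint8(157), np.uint8(156)), (np.int64(335), np.int64(140), np.uint8(155), np.uint8(157), np.uint8(156)), (np.int64(336), np.int64(140), np.uint8(153), np.uint8(158), np.uint8(156)), (np.int64(337), np.int64(140), np.uint8(152), np.uint8(159), np.uint8(158)), (np.int64(338), np.int64(140), np.uint8(154), np.uint8(159), np.uint8(158)), (np.int64(339), np.int64(140), np.uint8(154), np.uint8(157), np.uint8(156)), (np.int64(340), np.int64(140), np.uint8(154), np.uint8(156), np.uint8(155)), (np.int64(341), np.int64(140), np.uint8(159), np.uint8(159), np.uint8(158)), (np.int64(342), np.int64(140), np.uint8(157), np.uint8(157), np.uint8(156)), (np.int64(343), np.int64(140), np.uint8(158), np.uint8(160), np.uint8(158)), (np.int64(344), np.int64(140), np.uint8(154), np.uint8(158), np.uint8(156))]
(np.float64(331.9135331224978), np.float64(162.11580033954465)) (np.float64(333.66517382942965), np.float64(150.63433341474226))
position: [538.9, 79.6, 127.0]
contact_force: [-1.2, 0.8, 0.1]
position: [540.1, 79.6, 127.0]
contact_force: [0.6, -0.1, -0.3]
```

Run:
```python
from h import *
p,d=optics.snapshot("wrist"); P=sensors.observe()["position"]; c=optics.get_calibration("wrist")
print(P,c["xyz"],np.round(c["attitude"],2).tolist(),c["fx"],c["cy"])
for z in (-8,0,12,24,40): print(z,[np.round(proj("wrist",P+np.array([x,y,z])),0).tolist() for x,y in((-10,0),(-10,-10),(10,0))])
for v in range(215,345,10): print(v,d[v,262:312:6].round().astype(int))
dd=optics.snapshot("top")[1]; print((dd==0).mean())
cv2.imwrite("pics/w5.png",cv2.resize(p[180:340,140:340],None,fx=4,fy=3.7))
```

```text
[540.06543288  79.56354101 127.02090176] [463.02212937  79.1269972  302.75374936] [[-0.0, 0.96, 0.28], [1.0, 0.0, 0.0], [0.0, 0.28, -0.96]] 341.7006695969559 201.35921075167258
-8 [[286.0, 223.0], [268.0, 223.0], [286.0, 255.0]]
0 [[286.0, 228.0], [268.0, 228.0], [286.0, 262.0]]
12 [[286.0, 237.0], [267.0, 237.0], [286.0, 272.0]]
24 [[286.0, 246.0], [265.0, 246.0], [286.0, 283.0]]
40 [[286.0, 261.0], [263.0, 261.0], [286.0, 301.0]]
215 [214 215 212 209 209 207 210 212 213]
225 [209 208 208 207 207 208 207 206 208]
235 [209 207 196 206 192 199 197 195 208]
245 [162 161 161 160 165 161 161 162 160]
255 [ 92  92  92   0 154 150  91  93  92]
265 [ 87  88  88 144 154 140  86  86   0]
275 [ 81  82  82 137 152  87  81  82  82]
285 [78 78 78 88 88 87 78 78 78]
295 [78 78 77 86 86 86  0 77 78]
305 [78 79 79 84 85 86 79 78 78]
315 [ 79  79  80 129 157  86  79  79  80]
325 [ 79   0  79 130 155  87  80  81  80]
335 [ 80  81  81 157 157 156  81  79  81]
0.004068877551020408
```

View pics/w5.png

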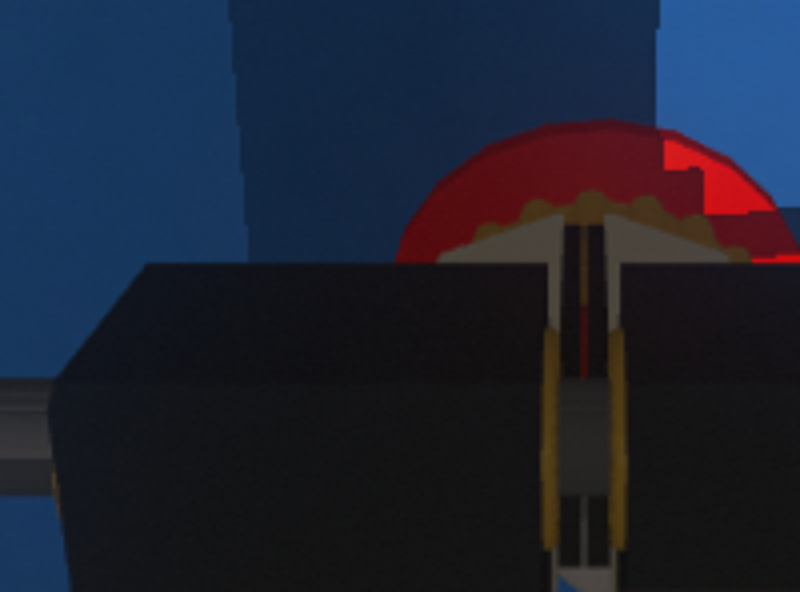

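The wrist crop shows the fingers ending above the nut, with the red disc visible through the gap at crop (585,340). The real tips are about 13 mm behind the TCP, at z≈140, so the earlier contact was against the stud. I back off west, lower 20 mm and push with the flat side.

```bash
python3 -m handwheel '[0.5,0,0,0,0,0,1,0.5,0,0,0,0,0,1,0,0.5,0,0,0,0,1,0,0,0.35,0,0,0,1,0,0,0.3,0,0,0,1]'|grep -E "posi|cont"
python3 -m handwheel '[-0.15,0,0,0,0,0,1,-0.1,0,0,0,0,0,1,0,0,0,0,0,0,1]'|grep -E "posi|cont"
python3 -m handwheel '[-0.07,0,0,0,0,0,1,0,0,0,0,0,0,1]'|grep -E "posi|cont"
```

```text
position: [510.5, 95.0, 106.8]
contact_force: [0.3, 0.2, 0.6]
position: [518.4, 94.3, 107.5]
contact_force: [0.1, 0.3, 0.5]
position: [520.0, 94.4, 107.7]
contact_force: [0.2, -0.3, 0.4]
```

```bash
python3 -m handwheel '[-0.07,0,0,0,0,0,1,0,0,0,0,0,0,1]'|grep -E "posi|cont"
python3 -m handwheel '[-0.07,0,0,0,0,0,1,0,0,0,0,0,0,1]'|grep -E "posi|cont"
python3 -m handwheel '[-0.07,0,0,0,0,0,1,0,0,0,0,0,0,1]'|grep -E "posi|cont"
python3 -m handwheel '[-0.07,0,0,0,0,0,1,0,0,0,0,0,0,1]'|grep -E "posi|cont"
```

```text
position: [522.0, 94.5, 107.7]
contact_force: [-0.3, 0.0, -0.3]
position: [524.0, 94.5, 107.6]
contact_force: [-1.0, -0.2, -0.5]
position: [525.6, 94.6, 107.4]
contact_force: [-1.1, 0.5, -0.0]
position: [526.1, 94.7, 107.2]
contact_force: [-7.0, 0.3, 2.7]
```

Contact at x≈525.7, exactly where the rim should be. Now the first rolling stroke.

```bash
python3 -m handwheel '[0,-0.15,0,0,0,0,1,0,-0.15,0,0,0,0,1,0,-0.15,0,0,0,0,1]'|grep -E "posi|cont"
python3 -m handwheel '[0,-0.15,0,0,0,0,1,0,-0.15,0,0,0,0,1,0,0,0,0,0,0,1]'|grep -E "posi|cont"
cat > dot.py <<'E'
from h import *
import sys
z=float(sys.argv[1]) if len(sys.argv)>1 else 139
p,d=optics.snapshot("scene"); c0=np.array([565.,80.5])
# sample ring at radius 20.5..25.5, find whitest direction (low saturation, bright relative)
best=[]
for a in range(0,360,3):
    t=np.radians(a); vals=[]
    for rr in (21,22.5,24):
        u,v=proj("scene",[*(c0+rr*np.array([np.cos(t),np.sin(t)])),z]); vals.append(cv2.getRectSubPix(p,(1,1),(float(u),float(v)))[0,0].astype(int))
    m=np.mean(vals,0); best.append((round(float(m[0]*1.0)),a,m.round().astype(int).tolist()))
best.sort(reverse=True); print(sensors.observe()["t"],best[:5])
E
python3 dot.py
```

```text
position: [525.7, 81.5, 107.1]
contact_force: [-6.7, 2.3, 2.4]
position: [525.9, 72.0, 107.1]
contact_force: [-6.7, -0.7, 2.5]
11.5 [(59, 105, [59, 60, 66]), (58, 108, [58, 60, 66]), (56, 111, [56, 59, 64]), (56, 102, [56, 57, 62]), (53, 120, [53, 56, 60])]
```

```bash
python3 -m handwheel '[0,-0.15,0,0,0,0,1,0,-0.15,0,0,0,0,1,0.3,0,0,0,0,0,1]'|grep -E "posi|cont"
python3 dot.py
python3 -m handwheel '[0,0.6,0,0,0,0,1,0,0.6,0,0,0,0,1,-0.15,0,0,0,0,0,1,-0.15,0,0,0,0,0,1,0,-0.2,0,0,0,0,1]'|grep -E "posi|cont"
python3 -m handwheel '[0,-0.2,0,0,0,0,1,0,-0.2,0,0,0,0,1,0,-0.2,0,0,0,0,1,0,-0.2,0,0,0,0,1,0,-0.2,0,0,0,0,1]'|grep -E "posi|cont"
python3 dot.py
```

```text
position: [519.6, 62.7, 107.5]
contact_force: [-0.1, -0.4, 0.4]
11.85 [(59, 105, [59, 61, 66]), (58, 108, [58, 61, 66]), (56, 111, [56, 58, 63]), (56, 102, [56, 58, 62]), (55, 120, [55, 56, 61])]
position: [526.0, 93.8, 107.2]
contact_force: [-10.3, 3.2, 5.5]
position: [526.8, 62.4, 107.3]
contact_force: [-3.2, 0.2, -0.2]
12.9 [(57, 105, [57, 59, 64]), (56, 108, [56, 59, 64]), (56, 102, [56, 58, 63]), (55, 111, [55, 57, 62]), (54, 120, [54, 56, 62])]
```

```bash
python3 -m handwheel '[0.8,0,0,0,0,0,1,0.8,0,0,0,0,0,1,0.8,0,0,0,0,0,1,0,0,0,0,0,0,1]'|grep -E "posi|cont"
cat > dot.py <<'E'
from h import *
import sys
z=float(sys.argv[1]) if len(sys.argv)>1 else 139
p,d=optics.snapshot("scene"); cv2.imwrite("pics/last.png",p)
o=outline_of("scene","red_nut")[0]; m=cv2.dilate(o["mask"].astype(np.uint8),np.ones((3,3)))>0
q=pts("scene",d,o["mask"]); print("conf",o["confidence"],"pix",m.sum(),"ztop",np.percentile(q[:,2],[50,80,90]).round(2))
c0=np.array([565.,80.5]); h=cv2.cvtColor(p,cv2.COLOR_BGR2HSV); res=[]
for v,u in zip(*np.nonzero(m)):
    w=unproj("scene",u,v,z)-c0; rr=np.hypot(*w)
    if 18<rr<29: res.append((int(p[v,u].min()),int(h[v,u,1]),u,v,round(rr,1),round(float(np.degrees(np.arctan2(w[1],w[0])))%360)))
res.sort(reverse=True)
for x in res[:7]: print(*x)
E
python3 dot.py; cp pics/last.png pics/l1.png
python3 - <<'E'
import cv2
p=cv2.imread("pics/l1.png"); cv2.imwrite("pics/v10.png",cv2.resize(p[110:220,270:410],None,fx=5,fy=5,interpolation=cv2.INTER_CUBIC))
E
```

```text
position: [453.8, 62.5, 107.5]
contact_force: [-0.1, 0.1, 1.0]Traceback (most recent call last):
  File "dot.py", line 5, in <module>
    o=outline_of("scene","red_nut")[0]; m=cv2.dilate(o["mask"].astype(np.uint8),np.ones((3,3)))>0
      ~~~~~~~~~~~~~~~~~~~~~~~~~~~~~^^^
IndexError: list index out of range
```

```bash
cat > dot.py <<'E'
from h import *
import sys
z=float(sys.argv[1]) if len(sys.argv)>1 else 139
c0=np.array([565.,80.5])
p,d=optics.snapshot("scene"); cv2.imwrite("pics/last.png",p)
h=cv2.cvtColor(p,cv2.COLOR_BGR2HSV); res=[]; zs=[]; A=np.zeros(d.shape,bool)
for v in range(135,205):
  for u in range(300,365):
    w=unproj("scene",u,v,z)-c0; rr=np.hypot(*w)
    if rr<27:
      m=A.copy(); m[v,u]=1; q=pts("scene",d,m)
      if len(q) and abs(q[0,2]-z)<7:
        if 9<rr<18: zs.append(q[0,2])
        if 17<rr: res.append((int(p[v,u].min()),int(h[v,u,1]),u,v,round(rr,1),round(float(np.degrees(np.arctan2(w[1],w[0])))%360)))
res.sort(reverse=True); print("t",sensors.observe()["t"],"seen",len(res),"zdisc",np.mean(zs),len(zs), "hidden sectors",[a for a in range(0,360,30) if not any(a<=x[5]<a+30 for x in res)])
for x in res[:6]: print(*x)
E
python3 dot.py
python3 - <<'E'
import cv2
p=cv2.imread("pics/last.png"); cv2.imwrite("pics/v10.png",cv2.resize(p[110:220,270:410],None,fx=5,fy=5,interpolation=cv2.INTER_CUBIC))
E
```

```text
Traceback (most recent call last):
  File "dot.py", line 9, in <module>
    w=unproj("scene",u,v,z)-c0; rr=np.hypot(*w)
      ~~~~~~^^^^^^^^^^^^^^^
  File "h.py", line 8, in unproj
    c=optics.get_calibration(cam);A=np.array(c["attitude"])
ValueError: time passes only in moves, steps and waits
```

View pics/v10.png

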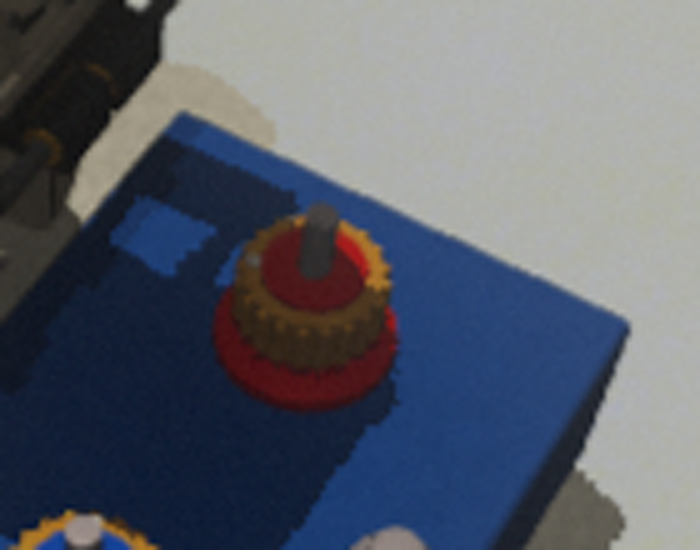

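The nut is now fully visible, and the dot is on its left at crop (253,260), i.e. pixel (320.6,162). The nut has clearly turned.

```bash
cat > dot.py <<'E'
from h import *
import sys
z=float(sys.argv[1]); c0=np.array([565.,80.5])
p,d=optics.snapshot("scene"); h=cv2.cvtColor(p,cv2.COLOR_BGR2HSV); c=optics.get_calibration("scene"); A=np.array(c["attitude"])
V,U=np.mgrid[130:210,295:370]; V=V.ravel();U=U.ravel()
ray=np.c_[(U-c["cx"])/c["fx"],(V-c["cy"])/c["fy"],np.ones(len(U))]@A.T
W=(c["xyz"]+ray*((z-c["xyz"][2])/ray[:,2])[:,None])[:,:2]-c0
Z=(c["xyz"]+ray*d[V,U][:,None])[:,2]; rr=np.hypot(*W.T); an=np.degrees(np.arctan2(W[:,1],W[:,0]))%360
ok=(abs(Z-z)<7)&(rr<26); disc=ok&(rr>9)&(rr<18); ring=ok&(rr>18)
print("t",sensors.observe()["t"],"zdisc",Z[disc].mean(),disc.sum(),"hidden",[a for a in range(0,360,30) if not (ring&(an>=a)&(an<a+30)).any()])
B=p[V,U].astype(float); s=np.where(ring,B[:,0]/B[:,2],-1)   # white dot: blue/red near 1; brass, red: low
for i in np.argsort(-s)[:7]: print(U[i],V[i],s[i].round(2),B[i],rr[i].round(1),an[i].round())
E
python3 dot.py 139.7
```

```text
t 13.5 zdisc 140.11367038767978 163 hidden []
323 155 1.14 [49. 44. 43.] 25.0 160.0
328 153 0.87 [73. 79. 84.] 25.0 136.0
339 154 0.84 [ 85.  89. 101.] 25.5 90.0
318 161 0.83 [45. 47. 54.] 25.8 198.0
320 162 0.83 [67. 73. 81.] 22.0 202.0
321 162 0.82 [70. 76. 85.] 20.2 201.0
320 161 0.77 [63. 72. 82.] 22.3 196.0
```

```bash
sed -i 's/ring=ok&(rr>18)/ring=ok\&(rr>19.5)\&(rr<24)/' dot.py
python3 -m handwheel '[-0.7,0.6,0,0,0,0,1,-0.7,0.6,0,0,0,0,1,-0.7,0,0,0,0,0,1,0,0,0,0,0,0,1]'|grep -E "posi|cont"
```

```text
position: [522.1, 99.3, 107.3]
contact_force: [0.5, 0.2, 0.7]
```

```bash
python3 -m handwheel '[-0.2,0,0,0,0,0,1,0,-0.2,0,0,0,0,1,0,-0.2,0,0,0,0,1,0,-0.2,0,0,0,0,1]'|grep -E "posi|cont"
python3 -m handwheel '[0,-0.2,0,0,0,0,1,0,-0.2,0,0,0,0,1,0,-0.2,0,0,0,0,1,0.3,0,0,0,0,0,1,0,0.6,0,0,0,0,1]'|grep -E "posi|cont"
python3 -m handwheel '[0,0.6,0,0,0,0,1,0,0,0,0,0,0,1]'|grep -E "posi|cont"
```

```text
position: [524.6, 80.2, 107.6]
contact_force: [0.4, -0.2, -0.3]
position: [514.6, 79.7, 107.4]
contact_force: [1.0, 0.1, -1.0]
position: [515.2, 100.6, 107.6]
contact_force: [-0.1, -0.1, 0.2]
```

```bash
python3 -m handwheel '[-0.25,0,0,0,0,0,1,-0.17,0,0,0,0,0,1,0,0,0,0,0,0,1]'|grep -E "posi|cont"
python3 -m handwheel '[0,-0.2,0,0,0,0,1,0,-0.2,0,0,0,0,1,0,-0.2,0,0,0,0,1]'|grep -E "posi|cont"
python3 -m handwheel '[0,-0.2,0,0,0,0,1,0,-0.2,0,0,0,0,1,0,-0.2,0,0,0,0,1]'|grep -E "posi|cont"
```

```text
position: [526.7, 98.8, 107.2]
contact_force: [-8.6, 2.4, 5.4]
position: [526.6, 80.7, 107.3]
contact_force: [-9.8, 4.4, 4.5]
position: [526.8, 62.6, 107.1]
contact_force: [-6.3, 1.8, 1.7]
```

```bash
python3 -m handwheel '[0.3,0,0,0,0,0,1,0,0.6,-0.03,0,0,0,1,0,0.6,0,0,0,0,1,-0.15,0,0,0,0,0,1,-0.15,0,0,0,0,0,1]'|grep -E "posi|cont"
python3 -m handwheel '[0,-0.2,0,0,0,0,1,0,-0.2,0,0,0,0,1,0,-0.2,0,0,0,0,1]'|grep -E "posi|cont"
python3 -m handwheel '[0,-0.2,0,0,0,0,1,0,-0.2,0,0,0,0,1,0,-0.2,0,0,0,0,1]'|grep -E "posi|cont"
python3 -m handwheel '[0.9,0,0,0,0,0,1,0.9,0,0,0,0,0,1,0.6,0,0,0,0,0,1,0,0,0,0,0,0,1]'|grep -E "posi|cont"
python3 dot.py 140.5
```

```text
position: [527.0, 99.3, 108.2]
contact_force: [-14.6, 6.0, 7.0]
position: [525.8, 80.6, 107.9]
contact_force: [-10.1, 2.0, 5.0]
position: [526.5, 62.3, 107.9]
contact_force: [-5.8, 0.8, 1.9]
position: [455.0, 62.2, 108.4]
contact_force: [-0.7, -0.4, 0.1]
t 17.45 zdisc 140.92396064957285 165 hidden []
343 169 0.83 [70. 75. 84.] 21.9 356.0
343 170 0.83 [60. 65. 72.] 23.1 351.0
342 169 0.79 [65. 72. 82.] 20.5 353.0
343 168 0.78 [65. 72. 83.] 20.8 1.0
342 170 0.75 [52. 60. 69.] 21.8 348.0
344 169 0.73 [60. 71. 82.] 23.3 358.0
344 168 0.63 [51. 66. 81.] 22.3 3.0
```

```bash
python3 -m handwheel '[-0.9,0.6,-0.04,0,0,0,1,-0.9,0.6,0,0,0,0,1,-0.3,0,0,0,0,0,1,-0.2,0,0,0,0,0,1,0,0,0,0,0,0,1]'|grep -E "posi|cont"
python3 -m handwheel '[-0.13,0,0,0,0,0,1,0,0,0,0,0,0,1]'|grep -E "posi|cont"
```

```text
position: [525.5, 98.6, 109.1]
contact_force: [-0.3, 0.8, 0.5]
position: [526.5, 98.7, 108.9]
contact_force: [-7.5, 1.4, 3.4]
```

```bash
python3 -m handwheel '[0,-0.2,0,0,0,0,1,0,-0.2,0,0,0,0,1,0,-0.2,0,0,0,0,1]'|grep -E "posi|cont"
python3 -m handwheel '[0,-0.2,0,0,0,0,1,0,-0.2,0,0,0,0,1,0,-0.2,0,0,0,0,1]'|grep -E "posi|cont"
python3 -m handwheel '[0.3,0,0,0,0,0,1,0,0.6,-0.02,0,0,0,1,0,0.6,0,0,0,0,1,-0.15,0,0,0,0,0,1,-0.15,0,0,0,0,0,1]'|grep -E "posi|cont"
python3 -m handwheel '[0,-0.2,0,0,0,0,1,0,-0.2,0,0,0,0,1,0,-0.2,0,0,0,0,1]'|grep -E "posi|cont"
python3 -m handwheel '[0,-0.2,0,0,0,0,1,0,-0.2,0,0,0,0,1,0,-0.2,0,0,0,0,1]'|grep -E "posi|cont"
python3 -m handwheel '[0.9,0,0,0,0,0,1,0.9,0,0,0,0,0,1,0.6,0,0,0,0,0,1,0,0,0,0,0,0,1]'|grep -E "posi|cont"
python3 dot.py 141.5
```

```text
position: [525.8, 80.9, 109.0]
contact_force: [-9.0, 3.3, 1.6]
position: [526.6, 62.7, 109.0]
contact_force: [-5.4, 1.2, 1.3]
position: [527.7, 99.3, 110.2]
contact_force: [-15.4, 3.8, 8.8]
position: [526.8, 80.5, 110.2]
contact_force: [-11.4, 4.9, 5.0]
position: [527.5, 62.2, 110.2]
contact_force: [-4.1, 1.4, 2.5]
position: [455.7, 62.2, 110.3]
contact_force: [-0.1, 0.4, 0.0]
t 20.3 zdisc 141.91369344923174 164 hidden []
326 154 0.87 [69. 73. 79.] 22.8 148.0
327 154 0.83 [68. 75. 82.] 22.1 144.0
325 154 0.77 [60. 69. 78.] 23.7 152.0
325 155 0.77 [59. 68. 77.] 21.8 156.0
326 155 0.66 [53. 58. 80.] 20.9 152.0
323 155 0.59 [39. 53. 66.] 24.0 163.0
327 155 0.55 [42. 45. 76.] 20.0 147.0
```

```bash
python3 -m handwheel '[-0.9,0.6,-0.03,0,0,0,1,-0.9,0.6,0,0,0,0,1,-0.3,0,0,0,0,0,1,-0.3,0,0,0,0,0,1,0,0,0,0,0,0,1]'|grep -E "posi|cont"
python3 -m handwheel '[0,-0.2,0,0,0,0,1,0,-0.2,0,0,0,0,1,0,-0.2,0,0,0,0,1]'|grep -E "posi|cont"
python3 -m handwheel '[0,-0.2,0,0,0,0,1,0,-0.2,0,0,0,0,1,0,-0.2,0,0,0,0,1]'|grep -E "posi|cont"
python3 -m handwheel '[0.3,0,0,0,0,0,1,0,0.6,-0.02,0,0,0,1,0,0.6,0,0,0,0,1,-0.15,0,0,0,0,0,1,-0.15,0,0,0,0,0,1]'|grep -E "posi|cont"
python3 -m handwheel '[0,-0.2,0,0,0,0,1,0,-0.2,0,0,0,0,1,0,-0.2,0,0,0,0,1]'|grep -E "posi|cont"
python3 -m handwheel '[0,-0.2,0,0,0,0,1,0,-0.2,0,0,0,0,1,0,-0.2,0,0,0,0,1]'|grep -E "posi|cont"
python3 -m handwheel '[0.9,0,0,0,0,0,1,0.9,0,0,0,0,0,1,0.6,0,0,0,0,0,1,0,0,0,0,0,0,1]'|grep -E "posi|cont"
python3 dot.py 142.3
```

```text
position: [526.6, 99.2, 110.1]
contact_force: [-9.7, 2.1, 1.2]
position: [525.8, 80.7, 109.9]
contact_force: [-9.4, 1.9, 2.3]
position: [526.6, 62.5, 110.0]
contact_force: [-4.5, 1.5, 0.3]
position: [528.1, 99.2, 111.6]
contact_force: [-15.4, 5.1, 8.4]
position: [526.0, 80.7, 111.3]
contact_force: [-12.5, 3.4, 6.8]
position: [527.0, 62.2, 111.2]
contact_force: [-5.8, 0.9, 2.5]
position: [455.9, 62.1, 111.8]
contact_force: [0.7, -0.7, 0.4]
t 22.95 zdisc 142.73486641844914 163 hidden []
335 173 0.85 [64. 69. 75.] 23.1 309.0
334 172 0.84 [69. 75. 82.] 20.8 305.0
335 172 0.82 [67. 73. 82.] 20.9 310.0
334 173 0.82 [62. 68. 76.] 22.9 305.0
333 172 0.72 [58. 66. 80.] 20.7 300.0
336 173 0.67 [40. 50. 60.] 23.4 313.0
333 173 0.64 [45. 55. 70.] 22.9 300.0
```

```bash
python3 -m handwheel '[-0.9,0.6,-0.02,0,0,0,1,-0.9,0.6,0,0,0,0,1,-0.3,0,0,0,0,0,1,-0.3,0,0,0,0,0,1,0,0,0,0,0,0,1]'|grep -E "posi|cont"
python3 -m handwheel '[0,-0.2,0,0,0,0,1,0,-0.2,0,0,0,0,1,0,-0.2,0,0,0,0,1]'|grep -E "posi|cont"
python3 -m handwheel '[0,-0.2,0,0,0,0,1,0,-0.2,0,0,0,0,1,0,-0.2,0,0,0,0,1]'|grep -E "posi|cont"
python3 -m handwheel '[0.3,0,0,0,0,0,1,0,0.45,0,0,0,0,1,0,0.4,0,0,0,0,1,-0.15,0,0,0,0,0,1,-0.15,0,0,0,0,0,1]'|grep -E "posi|cont"
python3 -m handwheel '[0,-0.17,0,0,0,0,1,0,-0.17,0,0,0,0,1,0,-0.17,0,0,0,0,1]'|grep -E "posi|cont"
python3 -m handwheel '[0.9,0,0,0,0,0,1,0.9,0,0,0,0,0,1,0.6,0,0,0,0,0,1,0,0,0,0,0,0,1]'|grep -E "posi|cont"
python3 dot.py 143
```

```text
position: [526.9, 98.9, 111.1]
contact_force: [-8.0, 1.4, -0.3]
position: [526.7, 80.6, 111.3]
contact_force: [-9.4, 4.8, 2.2]
position: [527.4, 62.4, 111.4]
contact_force: [-2.0, 2.0, 0.1]
position: [526.4, 89.9, 111.9]
contact_force: [-19.5, 2.8, 13.4]
position: [525.8, 74.2, 111.7]
contact_force: [-12.1, 1.1, 6.7]
position: [456.0, 73.3, 112.4]
contact_force: [1.0, -0.5, 0.9]
t 25.3 zdisc 143.29392843403988 162 hidden []
344 158 0.87 [130. 142. 149.] 23.1 57.0
343 158 0.79 [67. 71. 85.] 21.5 59.0
343 157 0.78 [69. 79. 89.] 22.8 64.0
344 159 0.74 [ 92. 110. 124.] 22.1 52.0
343 159 0.73 [55. 59. 75.] 20.4 53.0
342 157 0.7 [59. 67. 84.] 21.3 66.0
340 154 0.66 [ 72.  88. 109.] 23.9 84.0
```

Dot is back at about 57° with the disc about 4 mm higher, so the nut is at two turns. I lift clear and hand in.

```bash
python3 -m handwheel '[0.3,0,-0.9,0,0,0,1,0,0,-0.9,0,0,0,1,0,0,-0.9,0,0,0,1,0,0,0,0,0,0,1,0,0,0,0,0,0,1]'|grep -E "posi|cont"
python3 - <<'E'
from h import *
print(order.job_done())
E
```

```text
position: [449.7, 73.1, 193.6]
contact_force: [1.2, -0.5, -0.5]
the job is handed in; nothing more can be done
None
```

The red nut was rolled loose by about two full turns with the fingertips: its white dot came back to within a degree or two of where it started, and the top rose about 4 mm. The arm is lifted clear and the job is handed in; the verdict was not shown. I kept away from the blue nut, weight, screwdriver and pot but did not re-measure them at the end.

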